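# Lift the strainer basket out of the brush washer and hold it to drain

### The job

Open the brush washer: first tip its loose lid up about 2 cm at one side to break the seal, then lift it off and lay it gently, right way up and flat, on a clear part of the table. Then take the strainer basket by its handle, lift it right out of the pot with both palette cups still in it, keeping it level, and finish while holding it still and level in the air straight above the pot, where it can drain. Leave the pot and the other things where they stand.

Things in the scene. Friction and masses are not known exactly. Their poses are not given: they have to be found in the camera images.
- washer: pot of the brush washer: open round stainless steel pot, outer diameter 150 mm, inner 144 mm, 115 mm high, floor 5 mm thick, 0.55 to 1.05 kg, loose on the table, without liquid; three sprung clips hang open on its outside, at most 14 mm out from the wall. Origin: centre of its underside; z up
- lid: lid seated on the pot at the start: flat round steel disc, 156 mm across, 3 mm thick, over a rubber seal skirt (138 mm across, 8 mm deep) that sits loosely in the pot's mouth; nothing latches it. 0.16 to 0.26 kg. Origin: centre of the skirt's underside, 107 mm above the pot's underside when seated, level with the table when laid flat; disc 8 to 11 mm above it. z up out of its top
- lid_grip (a point): centre of the lid's handle, 40 mm above the lid's origin: a straight black bar 80 mm long (along the lid's x axis), 14 mm wide (along its y axis), 12 mm high, on two posts 64 mm apart, with 23 mm of free space between bar and disc. Axes as those of the lid.
- basket: strainer basket standing in the pot, hidden under the lid at the start: perforated steel bowl 120 mm across at the rim, 104 mm at the floor, on three feet; rim 65 mm, inner floor 23 mm above its origin. 0.16 to 0.31 kg. Origin: centre under its feet, 5 mm above the pot's underside; z up. A fixed wire bow spans it along its x axis. It may stand 7 mm off the pot's centre
- basket_grip (a point): centre of the black sleeve at the top of the basket's bow handle, 98 mm above the basket's origin (in the pot: 12 mm lower than the pot's rim): a straight bar 52 mm long (along the basket's x axis), 14 mm wide (along its y axis), 14 mm high. Axes as those of the basket.
- cup_1: small open steel palette cup standing loose in the basket on the +y side of its handle, 33 mm across, 18 mm high, 30 g. Origin: centre of its underside.
- cup_2: the same kind of cup on the -y side of the basket's handle. Origin: centre of its underside.
- brush_jar: bystander: white jar 74 mm across and 95 mm high with brushes standing in it up to 220 mm, 0.45 kg. Origin: centre of its underside.
- oil_bottle: bystander: amber bottle 60 mm across, 140 mm high, 0.35 kg. Origin: centre of its underside.
- primer_tub: bystander: closed white tub 84 mm across, 85 mm high, 0.5 kg. Origin: centre of its underside.
Things that resemble listed ones, but are neither listed nor needed, are in the scene too. Leave any brown or orange look-alike of the washer alone.

How it is judged:
By the outcome, as a careful person would: the job done as asked, in the order asked, and still so for the second after the job is handed in, while the arm keeps its last pose, push and grip.
It also fails if it takes over 64 s, if anything falls off the work surface, if the arm or the gripper's body presses on something with over 40 N, if the wrist force passes 120 N, or if a joint passes its speed limit or range.

### The arm

A 6-joint arm with a two-finger parallel gripper is mounted at the origin on the work surface. World frame = base frame: x ahead of the robot, y to its left, z up, the work surface at z = 0. Lengths are in mm, angles in rad, forces in N, time in s.
With the tool pointing down it reaches from about 325 to 1000 mm from the base axis. Payload 5.1 kg.
Tool frame: the origin (TCP) lies on the centre line of the jaws, within the pads' length; the fingertips stand 8 mm ahead of it and the grasp point (between the pads) lies 11 mm behind it; z points along the fingers, y is the direction in which the jaws open and shut (so a half turn about z gives the same grasp; the last joint's range is limited). The gripper opens to 85 mm and grips with 20 to 120 N. Pads are 22 mm wide; open, the fingers measure 114 mm over their backs; the gripper's body (76 mm by 85 mm) begins 54 mm behind the grasp point. The pads swing forward as they close: fully open they stand 13 mm farther back than shut.
Start: joints at [1.086, 0.124, 1.65, -0, 1.367, -0.083], TCP at [254.218, 598.212, 239.322] pointing down, gripper open.
Joint ranges: [-2.61, 2.61], [-1.02, 2.33], [0.03, 2.71], [-1.35, 4.49], [0.32, 2.68], [-2.91, 2.91]. Speed limits (rad/s): [2.57, 2.57, 3.14, 3.14, 3.14, 3.14].

### API

Orientations are given as a rotation vector (axis times angle).
In Python, from bench import arm, optics, job_done gives the robot as it stands.
- The arm moves only by the tool jog_arm, never from a script. Its argument "moves" is a list of rows, each a list of 5 numbers: the shift along the tool's x, y, z in m, then the turn about the tool's z in degrees, then the finger opening in m, from 0 to 0.0854. In form: [[tx, ty, tz, spin, jaw], ...]. A call has 1 to 10 rows; each row shifts and turns the pose as measured when the row begins, along the tool's axes as they then stand; what a row does not reach is not made up. A row lasts 1/12 s, in which the tool goes at most 41.7 mm and 7.16 degrees, less where a joint would pass 70% of its speed; a pose out of reach is approached as far as the arm can. A call with a gripper value outside its range is refused whole. The fingers move at their own pace and stop on an object; the grip force is fixed at half the most. Time passes only in rows, so rows that do not move let the fingers close. It gives the time, the measured TCP pose, the force and the opening at its end, in the units of the state.
- arm.read_state(): the state, without advancing time (a new reading comes with each control period).
- optics.capture(name): name is "scene" or "side" or "wrist"; returns the picture (384x512x3 uint8, blue, green, red); there is no depth.
- optics.camera_model(name): a dict with "fovy" (degrees; the focal length in pixels is half the picture's height over the tangent of half this angle, whatever the lens; pixels are square), "cx", "cy" (the principal point, pixels), "dist" ([k1, k2, p1, p2, k3] as OpenCV has them; the pictures are not rectified), "T" (4x4, takes a point from camera to world coordinates). Camera axes: x right, y up, looking along -z (the intrinsics and any distortion apply to the point x, -y, -z); pixel columns grow to the right and rows downward; lengths in mm; the calibration is good to about 2 mm. A picture is of the moment at which its call begins: read the wrist's pose just before it. camera_model takes no time and is no camera call; for the wrist camera it gives the pose at the moment of the call.
- job_done(): hands the job in, once; it reports no verdict.
The state is a dict: "time_s": time; "joints": joint angles; "qvel": joint speeds; "effort": joint torques, N m; "eef_pos": TCP position; "tool_rot": TCP orientation; "ft_force": force on the tool from outside, world axes, zero at the start; "moment": the same for the moment, N m; "gripper_width": finger opening in mm.
Only numpy, scipy, OpenCV 4.12 (cv2) and the standard library are available. Lean on these libraries where they do the work, as an engineer would, in place of code of your own. Each camera call takes 0.05 s, during which the arm holds its last target.

## Working session

There is one attempt and no reset: what is moved stays moved. The work goes in short steps, Python scripts to look and compute and a tool call to move; the robot and the scene stay as the last step left them, time stands still between calls to the robot, and variables do not carry over. Pictures are saved under pics/ and viewed, and the job is handed in when it is done.

Besides the shell and the picture viewer there is one more tool, called after ">>>" as name(argument=value, ...) on one line, values as JSON. jog_arm: Moves the arm, as the interface text tells. Its arguments: {"type":"object","properties":{"moves":{"type":"array","items":{"type":"array","items":{"type":"number"}}}},"required":["moves"]}

```bash
ls; mkdir -p pics
cat > h.py <<'E'
import numpy as np, cv2
from bench import arm, optics, job_done
from scipy.spatial.transform import Rotation as R
def K(m):
    f=384/2/np.tan(np.radians(m['fovy'])/2)
    return np.array([[f,0,m['cx']],[0,f,m['cy']],[0,0,1.]])
def ray(m,uv):
    p=cv2.undistortPoints(np.array(uv,float).reshape(-1,1,2),K(m),np.array(m['dist'],float)).reshape(-1,2)
    d=np.c_[p[:,0],-p[:,1],-np.ones(len(p))]
    T=np.array(m['T']); return T[:3,3],d@T[:3,:3].T
def onz(m,uv,z):
    o,d=ray(m,uv); return o+d*((z-o[2])/d[:,2])[:,None]
def proj(m,P):
    T=np.linalg.inv(np.array(m['T'])); P=np.atleast_2d(P).astype(float)
    c=P@T[:3,:3].T+T[:3,3]; c=c*[1,-1,-1]
    return cv2.projectPoints(c.reshape(-1,1,3),np.zeros(3),np.zeros(3),K(m),np.array(m['dist'],float))[0].reshape(-1,2)
E
python3 - <<'E'
from h import *
for n in ['scene','side','wrist']:
    im=optics.capture(n); cv2.imwrite(f'pics/{n}0.png',im); m=optics.camera_model(n); print(n,m['fovy'],m['cx'],m['cy'],m['dist'],np.round(m['T'],3).tolist())
s=arm.read_state(); print(s)
E
```

```text
pics
scene 47.02442294790055 258.18520379947773 186.86076943690202 [-0.15620949  0.          0.          0.          0.        ] [[-0.444, -0.761, 0.473, 1128.618], [0.896, -0.373, 0.241, 276.444], [-0.008, 0.531, 0.848, 1150.546], [0.0, 0.0, 0.0, 1.0]]
side 54.17427950248164 252.17974677453128 192.9977991973227 [-0.09859247  0.          0.          0.          0.        ] [[0.843, 0.359, -0.402, 59.953], [-0.538, 0.54, -0.648, -761.039], [-0.016, 0.762, 0.648, 903.418], [0.0, 0.0, 0.0, 1.0]]
wrist 66.04122117643219 253.69616238333018 189.44098234825648 [-0.03528094  0.          0.          0.          0.        ] [[0.391, -0.871, -0.297, 178.095], [0.921, 0.369, 0.128, 630.691], [-0.002, -0.323, 0.946, 373.951], [0.0, 0.0, 0.0, 1.0]]
{'time_s': 0.15, 'joints': array([ 1.08641461e+00,  1.24362377e-01,  1.65135447e+00,  1.37076341e-05,
        1.36751427e+00, -8.25729869e-02]), 'qvel': array([ 0.0003495 , -0.00244632, -0.00325507,  0.00083045, -0.00203776,
       -0.00013044]), 'effort': array([ 5.11174512e-04, -4.24227369e+01, -3.66014278e+01, -2.40707499e-05,
        4.59819465e-03,  7.56329058e-06]), 'eef_pos': array([253.99588223, 597.81768641, 238.33427109]), 'tool_rot': array([-6.26832430e-01, -3.07794075e+00,  2.46469649e-03]), 'ft_force': array([-0.5597327 ,  0.07242643, -0.00074121]), 'moment': array([ 0.01371769, -0.06074251, -0.00215248]), 'gripper_width': 85.36986534200813}
```

View pics/scene0.png

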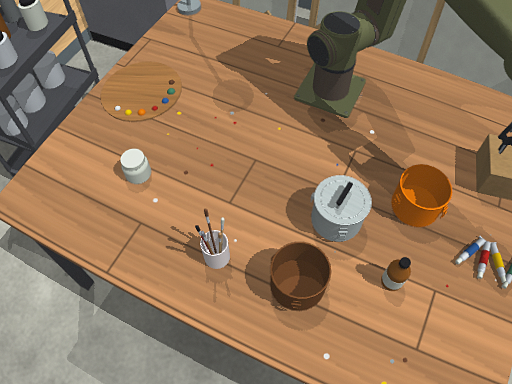

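View pics/side0.png

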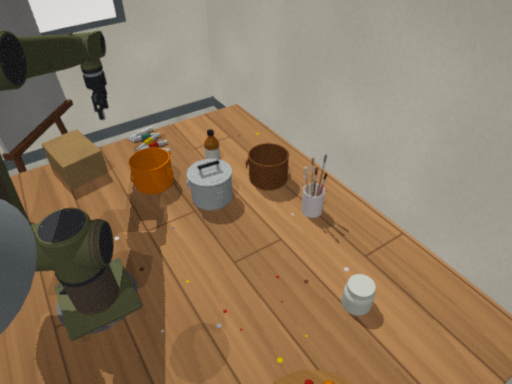

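View pics/wrist0.png

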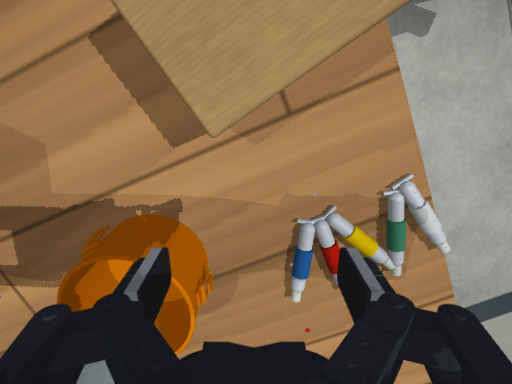

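The washer (grey lid, black bar) is at about (343,205) in scene and (210,180) in side. The orange and brown pots are look-alikes. The jar is at (214,240), the bottle at (398,275) and the tub at (135,165).

Run:
```python
from h import *
for n,box in [('scene',(300,165,385,245)),('side',(180,145,240,215))]:
    im=cv2.imread(f'pics/{n}0.png'); m=optics.camera_model(n)
    x0,y0,x1,y1=box; c=im[y0:y1,x0:x1]
    mask=np.zeros(im.shape[:2],np.uint8); mask[y0:y1,x0:x1]=(c.max(2)<55)*255
    N,l,st,ce=cv2.connectedComponentsWithStats(mask)
    for i in range(1,N):
        if st[i,4]>15:
            ys,xs=np.where(l==i); pts=np.c_[xs,ys].astype(np.float32)
            r=cv2.minAreaRect(pts); b=cv2.boxPoints(r)
            print(n,st[i],ce[i],r)
            cvec=np.array(r[0]); e=[(b[0]+b[1])/2,(b[2]+b[3])/2,(b[1]+b[2])/2,(b[3]+b[0])/2]
            print(np.round(onz(m,[cvec]+e,147),1).tolist())
    # disc grey mask
    hsv=cv2.cvtColor(im,cv2.COLOR_BGR2HSV)
    cv2.imwrite(f'pics/{n}0c.png',cv2.resize(c,None,fx=6,fy=6,interpolation=cv2.INTER_CUBIC))
```

```text
scene [337 182  16  24 113] [344.04424779 193.44247788] ((343.8382568359375, 193.6029510498047), (4.458963394165039, 25.55329132080078), 30.963756561279297)
[[487.4, 205.3, 147.0], [486.3, 199.4, 147.0], [488.5, 211.1, 147.0], [446.8, 209.2, 147.0], [526.7, 201.5, 147.0]]
side [199 161  20   8  45] [208.28888889 164.37777778] ((208.3248291015625, 164.40444946289062), (2.200896978378296, 19.920940399169922), 73.61045837402344)
[[485.0, 206.6, 147.0], [487.0, 212.7, 147.0], [483.1, 200.5, 147.0], [520.3, 202.8, 147.0], [450.3, 210.4, 147.0]]
```

View pics/scene0c.png

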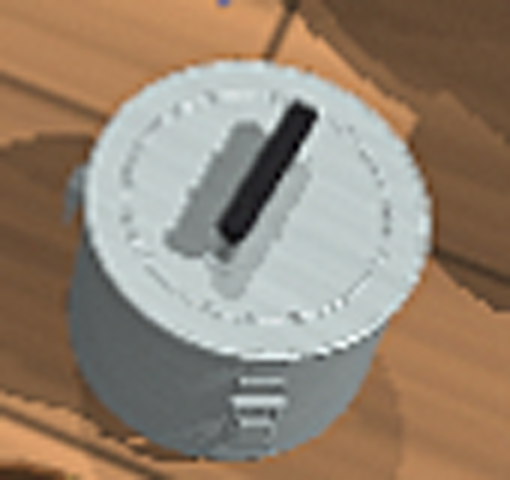

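Run:
```python
from h import *
import itertools
# triangulate handle center
ms=optics.camera_model('scene'); md=optics.camera_model('side')
def tri(a,b):
    o1,d1=ray(ms,[a]);o2,d2=ray(md,[b]);d1=d1[0]/np.linalg.norm(d1);d2=d2[0]/np.linalg.norm(d2)
    A=np.c_[d1,-d2]; t=np.linalg.lstsq(A,o2-o1,rcond=None)[0]; p,q=o1+d1*t[0],o2+d2*t[1]; return np.round((p+q)/2,1),np.linalg.norm(p-q)
print(tri((343.9,193.5),(208.3,164.4)))
# bystanders bases approx
for n,m,pts in [('scene',ms,dict(jar=(217,263),bottle=(393,287),tub=(138,181),brown=(300,300),orange=(422,215),box=(480,185)))]:
    for k,p in pts.items(): print(k,np.round(onz(m,[p],0),0))
# clear-table candidates visibility
for P in [(487,0,0),(450,-50,0),(600,0,0),(400,-50,0),(487,50,0)]: print(P,proj(ms,P),proj(md,P))
```

```text
(array([485.7, 205.9, 146.6]), np.float64(2.2654800377508475))
jar [[762. -43.   0.]]
bottle [[615. 425.   0.]]
tub [[ 634. -401.    0.]]
brown [[758. 208.   0.]]
orange [[359. 437.   0.]]
box [[168. 585.   0.]]
(487, 0, 0) [[273.27544157 193.14292568]] [[241.50977595 230.37814858]]
(450, -50, 0) [[263.84950075 177.98358885]] [[239.76678115 244.35409316]]
(600, 0, 0) [[256.75529757 222.75057622]] [[269.47430046 217.3450412 ]]
(400, -50, 0) [[270.75788058 166.13214576]] [[226.22224733 250.85766127]]
(487, 50, 0) [[288.21928761 199.36330455]] [[233.90351945 221.54833212]]
```

```bash
cat >> h.py <<'E'
def tool():
    s=arm.read_state(); Rm=R.from_rotvec(s['tool_rot']).as_matrix(); return s,np.array(s['eef_pos']),Rm
def rel(target,barang=None):
    s,p,Rm=tool()
    print('t',round(s['time_s'],2),'p',p.round(1),'zaxis',Rm[:,2].round(4),'yang',round(np.degrees(np.arctan2(Rm[1,1],Rm[0,1])),2),'F',np.round(s['ft_force'],2),'M',np.round(s['moment'],3),'w',round(s['gripper_width'],1),'q6',round(s['joints'][5],2))
    print('tool dx,dy,dz mm:',(Rm.T@(np.array(target)-p)).round(1))
    if barang is not None:
        ya=np.degrees(np.arctan2(Rm[1,1],Rm[0,1])); want=barang+90
        d=(want-ya+90)%180-90; print('world turn',round(d,2),'=> spin',round(-d,2))
E
python3 -c "
from h import *
rel([486,206,240],-5.5)"
```

```text
t 0.15 p [254.  597.8 238.3] zaxis [-8.0e-04 -1.4e-03 -1.0e+00] yang 66.98 F [-0.56  0.07 -0.  ] M [ 0.014 -0.061 -0.002] w 85.4 q6 -0.08
tool dx,dy,dz mm: [-366.8 -269.9   -1.3]
world turn 17.52 => spin -17.52
```

>>> jog_arm(moves=[[-0.031,-0.023,0,0,0.085],[-0.031,-0.023,0,0,0.085],[-0.031,-0.023,0,0,0.085],[-0.031,-0.023,0,0,0.085],[-0.031,-0.023,0,0,0.085],[-0.031,-0.023,0,0,0.085],[-0.031,-0.023,0,0,0.085],[-0.031,-0.023,0,0,0.085],[-0.031,-0.023,0,0,0.085],[-0.031,-0.023,0,0,0.085]])

```text
time_s: 0.98
eef_pos: [451.9, 256.4, 233.6]
tool_rot: [-0.603, -3.079, 0.007]
ft_force: [0.5, 0.9, 0.6]
gripper_width: 85.2
```

```bash
python3 -c "
from h import *
rel([486,206,240],-5.5)"
```

```text
t 0.98 p [451.9 256.4 233.6] zaxis [-0.0051 -0.0037 -1.    ] yang 67.82 F [0.54 0.94 0.65] M [-0.006 -0.019 -0.011] w 85.2 q6 -0.77
tool dx,dy,dz mm: [-50.5 -33.8  -6.4]
world turn 16.68 => spin -16.68
```

>>> jog_arm(moves=[[-0.025,-0.017,-0.003,0,0.085],[-0.015,-0.01,-0.002,0,0.085],[0,0,0,-6,0.085],[0,0,0,-6,0.085],[0,0,0,-4,0.085],[0,0,0,0,0.085]])

```text
time_s: 1.48
eef_pos: [482.6, 204.8, 236.9]
tool_rot: [-0.17, -3.131, 0.011]
ft_force: [-0.3, -0.3, -1.5]
gripper_width: 85.3
```

Run:
```python
from h import *
rel([486,206,240],-5.5)
m=optics.camera_model('wrist'); im=optics.capture('wrist'); cv2.imwrite('pics/wrist1.png',im)
print(proj(m,[[486,206,147]]),np.round(m['T'],3).tolist())
```

```text
t 1.48 p [482.6 204.8 236.9] zaxis [-0.0068 -0.0068 -1.    ] yang 83.78 F [-0.33 -0.28 -1.51] M [ 0.017  0.034 -0.032] w 85.3 q6 -1.16
tool dx,dy,dz mm: [-3.3  1.5 -3.2]
world turn 0.72 => spin -0.72
[[256.11342245 200.32491851]] [[0.108, -0.943, -0.315, 401.351], [0.994, 0.1, 0.041, 214.933], [-0.008, -0.318, 0.948, 372.967], [0.0, 0.0, 0.0, 1.0]]
```

View pics/wrist1.png

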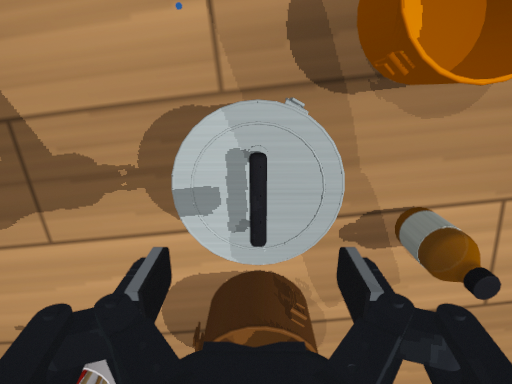

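The wrist view shows the bar vertical at about (258,152) to (258,246), with the lid rim centred near (258,182).

Run:
```python
from h import *
m=optics.camera_model('wrist'); im=cv2.imread('pics/wrist1.png')
x0,y0,x1,y1=235,140,285,256
mask=np.zeros(im.shape[:2],np.uint8); mask[y0:y1,x0:x1]=(im[y0:y1,x0:x1].max(2)<55)*255
N,l,st,ce=cv2.connectedComponentsWithStats(mask); i=1+st[1:,4].argmax()
ys,xs=np.where(l==i); r=cv2.minAreaRect(np.c_[xs,ys].astype(np.float32)); b=cv2.boxPoints(r); print(r,st[i])
e=[r[0],(b[0]+b[1])/2,(b[2]+b[3])/2,(b[1]+b[2])/2,(b[3]+b[0])/2]
P=onz(m,e,150); print(P.round(1)); 
for i,j in((1,2),(3,4)):
    d=P[j]-P[i]; print(np.linalg.norm(d),np.degrees(np.arctan2(d[1],d[0])))
# disc ellipse
hsv=cv2.cvtColor(im,cv2.COLOR_BGR2HSV)
g=((hsv[...,1]<45)&(hsv[...,2]>90)).astype(np.uint8)*255; g[:95]=0; g[262:]=0; g[:,:165]=0; g[:,350:]=0
c=max(cv2.findContours(g,cv2.RETR_EXTERNAL,cv2.CHAIN_APPROX_NONE)[0],key=cv2.contourArea)
q=onz(m,cv2.convexHull(c).reshape(-1,2),118); print('disc',cv2.minEnclosingCircle(q[:,:2].astype(np.float32)),cv2.fitEllipse(q[:,:2].astype(np.float32)))
```

```text
((257.5, 199.0), (92.0, 17.0), 90.0) [ 249  153   18   93 1467]
[[483.7 207.4 150. ]
 [446.5 211.4 150. ]
 [525.2 203.  150. ]
 [484.5 214.2 150. ]
 [483.  200.6 150. ]]
79.21231452006384 -6.073634195834075
13.675697725599322 -96.14546502466398
disc ((483.2408752441406, 208.34811401367188), 81.95243835449219) ((485.4039306640625, 207.83993530273438), (156.35675048828125, 160.744873046875), 60.43479537963867)
```

>>> jog_arm(moves=[[-0.003,0.002,0.02,-0.5,0.045],[0,0,0.025,0,0.045],[0,0,0.025,0,0.045],[0,0,0.015,0,0.045],[0,0,0,0,0.045]])

```text
time_s: 1.95
eef_pos: [486.2, 207.4, 151.0]
tool_rot: [-0.173, -3.135, 0.008]
ft_force: [-0.1, -0.9, 0.3]
gripper_width: 44.8
```

Run:
```python
from h import *
rel([485.5,207,130],-6)
m=optics.camera_model('wrist'); im=optics.capture('wrist'); cv2.imwrite('pics/wrist2.png',im)
```

```text
t 1.95 p [486.2 207.4 151. ] zaxis [-0.0017 -0.0051 -1.    ] yang 83.68 F [-0.14 -0.92  0.31] M [-0.002 -0.027  0.018] w 44.8 q6 -1.15
tool dx,dy,dz mm: [ 0.7 -0.4 21. ]
world turn 0.32 => spin -0.32
```

View pics/wrist2.png

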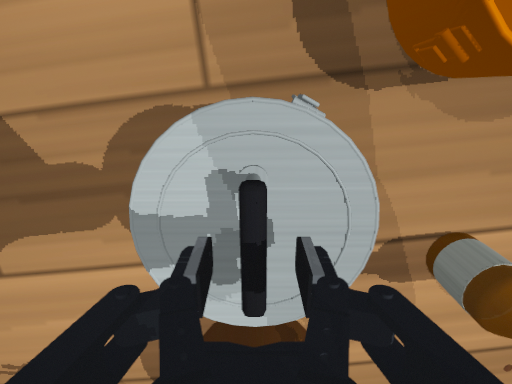

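>>> jog_arm(moves=[[0,0,0.012,0,0.045],[0,0,0.008,0,0.045],[0,0.007,0,0,0.045],[0,0.005,0,0,0.045],[0,0,0,0,0.045]])

```text
time_s: 2.42
eef_pos: [490.3, 221.6, 134.5]
tool_rot: [0.176, 3.131, -0.003]
ft_force: [-1.0, 1.2, -0.5]
gripper_width: 44.9
```

Run:
```python
from h import *
rel([485.5,207,130],-6)
```

```text
t 2.42 p [490.3 221.6 134.5] zaxis [ 0.0055 -0.0025 -1.    ] yang 83.55 F [-1.04  1.21 -0.53] M [-0.038  0.015 -0.004] w 44.9 q6 -1.13
tool dx,dy,dz mm: [  3.1 -15.1   4.5]
world turn 0.45 => spin -0.45
```

>>> jog_arm(moves=[[0,0.002,0,0,0.045],[0,0.002,0,0,0.045],[0,0,0,0,0.045]])

```text
time_s: 2.67
eef_pos: [491.6, 223.5, 136.0]
tool_rot: [0.172, 3.129, -0.016]
ft_force: [-0.3, -1.3, -0.7]
gripper_width: 44.7
```

Run:
```python
from h import *
rel([485.5,207,130],-6)
im=optics.capture('wrist'); cv2.imwrite('pics/wrist3.png',im)
im=optics.capture('side'); cv2.imwrite('pics/side3.png',cv2.resize(im[120:240,150:310],None,fx=4,fy=4,interpolation=cv2.INTER_CUBIC))
```

```text
t 2.67 p [491.6 223.5 136. ] zaxis [ 0.0068 -0.0109 -0.9999] yang 83.7 F [-0.35 -1.31 -0.75] M [-0.237  0.002  0.002] w 44.7 q6 -1.12
tool dx,dy,dz mm: [  4.3 -17.1   6.2]
world turn 0.3 => spin -0.3
```

View pics/wrist3.png

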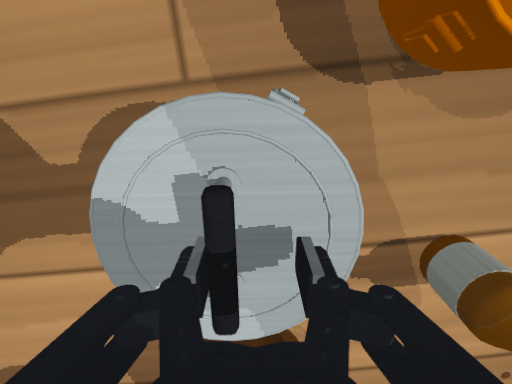

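View pics/side3.png

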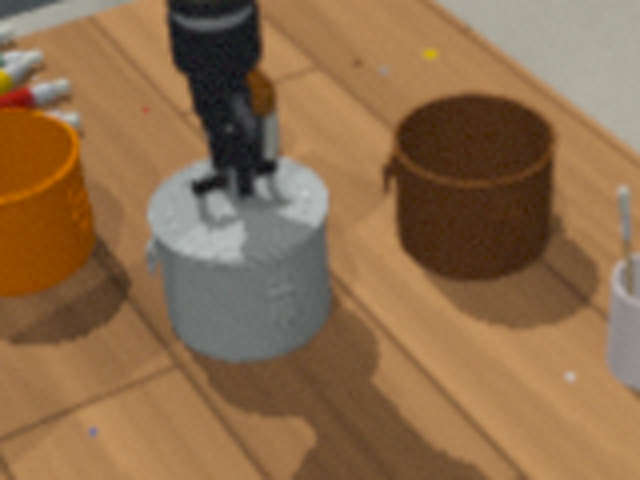

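>>> jog_arm(moves=[[0.001,0.0015,-0.002,0,0.045],[0.001,0.0015,-0.002,0,0.045],[0.001,0.0015,-0.002,0,0.045]])

```text
time_s: 3.02
eef_pos: [489.8, 226.4, 142.4]
tool_rot: [0.173, 3.127, -0.023]
ft_force: [1.2, -5.0, 0.0]
gripper_width: 45.1
```

Run:
```python
from h import *
rel([485.5,207,130],-6)
im=optics.capture('wrist'); cv2.imwrite('pics/wrist4.png',im)
im=optics.capture('side'); cv2.imwrite('pics/side4.png',cv2.resize(im[120:240,150:310],None,fx=4,fy=4,interpolation=cv2.INTER_CUBIC))
```

```text
t 3.02 p [489.8 226.4 142.4] zaxis [ 0.0085 -0.0152 -0.9998] yang 83.67 F [ 1.15 -4.99  0.04] M [-0.78  -0.246  0.046] w 45.1 q6 -1.11
tool dx,dy,dz mm: [  2.2 -19.6  12.6]
world turn 0.33 => spin -0.33
```

View pics/wrist4.png

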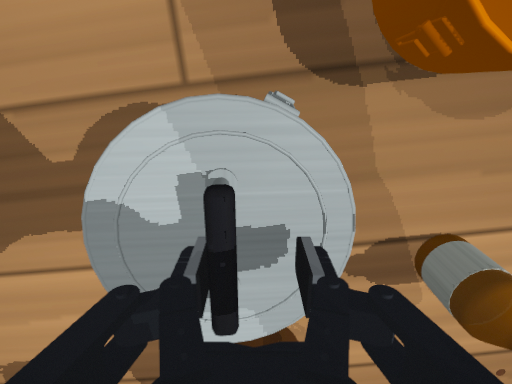

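View pics/side4.png

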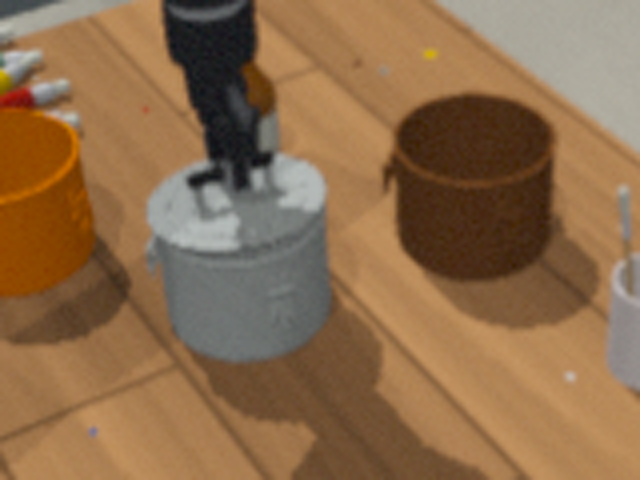

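>>> jog_arm(moves=[[0.001,0.0015,-0.003,0,0.045],[0.001,0.0015,-0.003,0,0.045],[0,0.001,-0.002,0,0.045]])

```text
time_s: 3.37
eef_pos: [488.7, 230.9, 151.3]
tool_rot: [0.173, 3.126, -0.022]
ft_force: [0.9, -1.9, -0.7]
gripper_width: 45.1
```

Run:
```python
from h import *
rel([485.5,207,130],-6)
im=optics.capture('wrist'); cv2.imwrite('pics/wrist5.png',im)
im=optics.capture('side'); cv2.imwrite('pics/side5.png',cv2.resize(im[120:240,150:310],None,fx=4,fy=4,interpolation=cv2.INTER_CUBIC))
```

```text
t 3.37 p [488.7 230.9 151.3] zaxis [ 0.0103 -0.0146 -0.9998] yang 83.65 F [ 0.95 -1.92 -0.73] M [-0.273 -0.074  0.036] w 45.1 q6 -1.1
tool dx,dy,dz mm: [  0.8 -23.9  21.6]
world turn 0.35 => spin -0.35
```

View pics/side5.png

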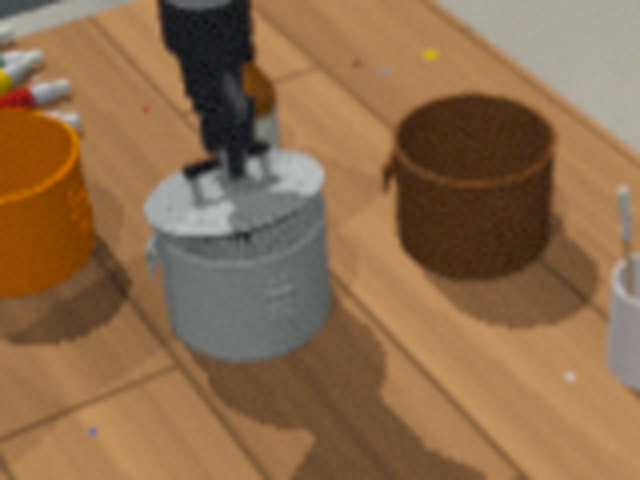

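View pics/wrist5.png

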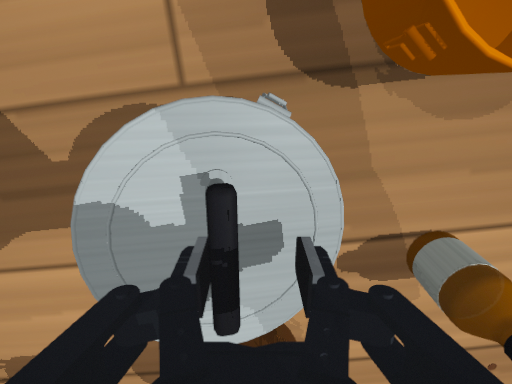

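```bash
python3 - <<'E'
from h import *
m=optics.camera_model('side')
c=np.array([485.5,207]); a=np.radians(-6); ex=np.array([np.cos(a),np.sin(a)]); ey=np.array([-ex[1],ex[0]])
def P(x,y,z): 
    q=c+x*ex+y*ey; return [q[0],q[1],z]
f=lambda q:(q-[150,120])*4
print('rim front',f(proj(m,P(0,-75,115))))
for h in (0,10,15,20,25,30): 
    th=np.arcsin(h/156); y=75-153*np.cos(th)
    print(h,f(proj(m,[P(0,y,115+153*np.sin(th))])), 'bar top ctr',f(proj(m,[P(0,75-75*np.cos(th)+38*np.sin(th),115+75*np.sin(th)+38*np.cos(th))])))
E
python3 - <<'E'
import cv2
im=cv2.imread('pics/side5.png'); cv2.imwrite('pics/side5c.png',cv2.resize(im[130:300,130:350],None,fx=3,fy=3,interpolation=cv2.INTER_CUBIC))
E
```

```text
rim front [[269.72043874 254.79035879]]
0 [[271.09264452 256.78752932]] bar top ctr [[232.94695487 171.55128262]]
10 [[270.07058775 247.42236863]] bar top ctr [[231.34795873 165.49407266]]
15 [[269.447132  242.5484099]] bar top ctr [[230.5045042  162.44797285]]
20 [[268.74759356 237.54646149]] bar top ctr [[229.63164622 159.39087558]]
25 [[267.97087225 232.41589789]] bar top ctr [[228.72920917 156.32325787]]
30 [[267.11565236 227.15582219]] bar top ctr [[227.79693181 153.24558054]]
```

View pics/side5c.png

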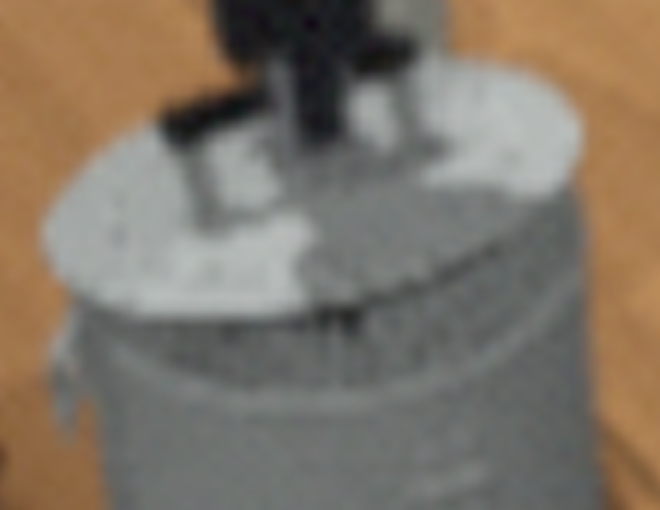

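The side view shows the near edge at about (269,224) against the rim at about (269,256), so the tip is roughly 27–30 mm, a little over. I'll ease it back towards 20 mm.

>>> jog_arm(moves=[[0,-0.0015,0.003,0,0.045],[0,-0.0015,0.003,0,0.045],[0,0,0,0,0.045]])

```text
time_s: 3.72
eef_pos: [489.1, 227.7, 145.5]
tool_rot: [0.171, 3.123, -0.022]
ft_force: [1.7, -2.2, 0.3]
gripper_width: 45.0
```

Run:
```python
from h import *
rel([485.5,207,130],-6)
im=optics.capture('side'); cv2.imwrite('pics/side6.png',cv2.resize(im[150:200,182:237],None,fx=12,fy=12,interpolation=cv2.INTER_CUBIC))
```

```text
t 3.72 p [489.1 227.7 145.5] zaxis [ 0.0126 -0.0151 -0.9998] yang 83.72 F [ 1.69 -2.21  0.34] M [-0.468 -0.237  0.062] w 45.0 q6 -1.11
tool dx,dy,dz mm: [  1.6 -20.8  15.8]
world turn 0.28 => spin -0.28
```

View pics/side6.png

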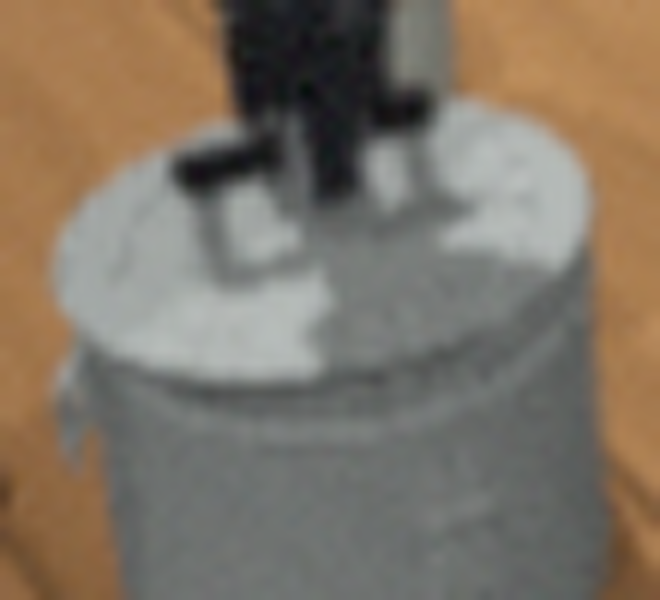

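>>> jog_arm(moves=[[0,0,0,0,0.045],[0,-0.0015,0.002,0,0.045],[0,-0.0015,0.002,0,0.045],[0,-0.002,0.002,0,0.045],[0.001,-0.002,0.002,0,0.045],[0,0,0,0,0.045]])

```text
time_s: 4.27
eef_pos: [486.2, 221.6, 135.9]
tool_rot: [0.173, 3.127, -0.016]
ft_force: [-1.1, -0.3, 0.1]
gripper_width: 45.0
```

Run:
```python
from h import *
rel([485.5,207,136],-6)
im=optics.capture('side'); cv2.imwrite('pics/side7.png',cv2.resize(im[150:200,182:237],None,fx=12,fy=12,interpolation=cv2.INTER_CUBIC))
im=optics.capture('wrist'); cv2.imwrite('pics/wrist7.png',im)
```

```text
t 4.27 p [486.2 221.6 135.9] zaxis [ 0.0095 -0.0109 -0.9999] yang 83.65 F [-1.07 -0.34  0.15] M [ 0.022 -0.035 -0.007] w 45.0 q6 -1.12
tool dx,dy,dz mm: [ -0.9 -14.6   0. ]
world turn 0.35 => spin -0.35
```

View pics/side7.png

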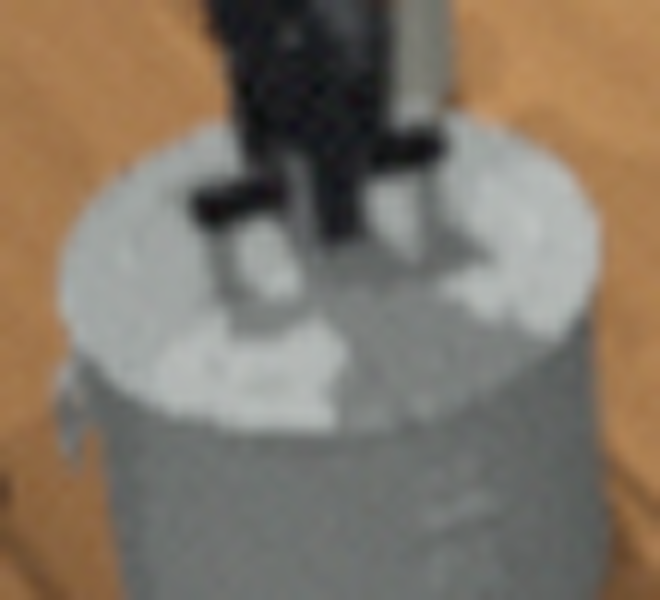

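View pics/wrist7.png

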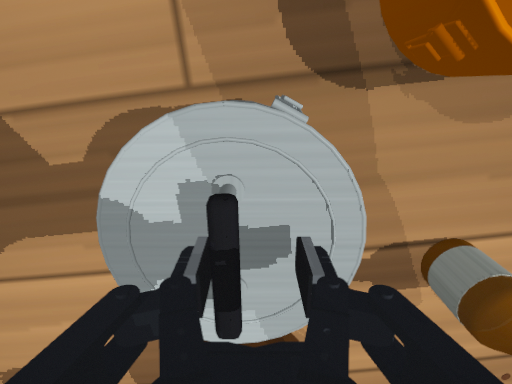

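>>> jog_arm(moves=[[0,-0.007,0,0,0.045],[0,-0.006,0,0,0.04],[0,0,0,0,0.03],[0,0,0,0,0.02],[0,0,0,0,0.018]])

```text
time_s: 4.78
eef_pos: [485.6, 208.2, 137.7]
tool_rot: [0.173, 3.124, -0.013]
ft_force: [-0.5, -0.9, 0.4]
gripper_width: 18.1
```

Run:
```python
from h import *
rel([485.5,207,136],-6)
im=optics.capture('wrist'); cv2.imwrite('pics/wrist8.png',im)
```

```text
t 4.78 p [485.6 208.2 137.7] zaxis [ 0.0124 -0.0092 -0.9999] yang 83.65 F [-0.49 -0.93  0.41] M [-0.037 -0.054  0.022] w 18.1 q6 -1.15
tool dx,dy,dz mm: [ 0.  -1.2  1.7]
world turn 0.35 => spin -0.35
```

View pics/wrist8.png

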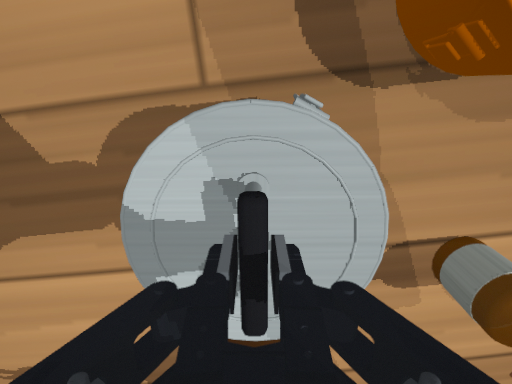

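>>> jog_arm(moves=[[0,0,0,0,0.008],[0,0,0,0,0.008],[0,0,0,0,0.008],[0,0,-0.004,0,0.008],[0,0,-0.01,0,0.008],[0,0,-0.015,0,0.008],[0,0,-0.015,0,0.008],[0,0,0,0,0.008]])

```text
time_s: 5.5
eef_pos: [483.0, 208.4, 181.8]
tool_rot: [0.172, 3.13, -0.017]
ft_force: [1.1, 1.2, -2.0]
gripper_width: 12.6
```

Run:
```python
from h import *
rel([490,-20,180],-6)
im=optics.capture('side'); cv2.imwrite('pics/side9.png',im)
im=optics.capture('scene'); cv2.imwrite('pics/scene9.png',im)
```

```text
t 5.5 p [483.  208.4 181.8] zaxis [ 0.0059 -0.0111 -0.9999] yang 83.69 F [ 1.07  1.24 -1.96] M [ 0.01  -0.051  0.044] w 12.6 q6 -1.15
tool dx,dy,dz mm: [ -32.  -226.2    4.4]
world turn 0.31 => spin -0.31
```

View pics/side9.png

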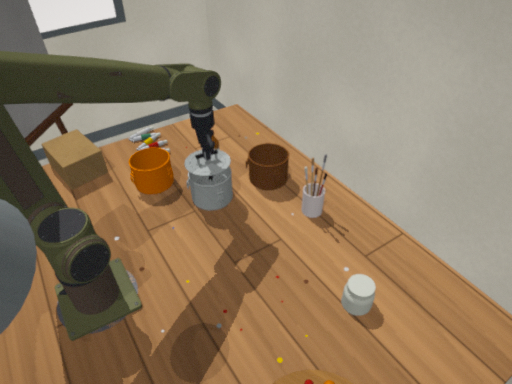

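View pics/scene9.png

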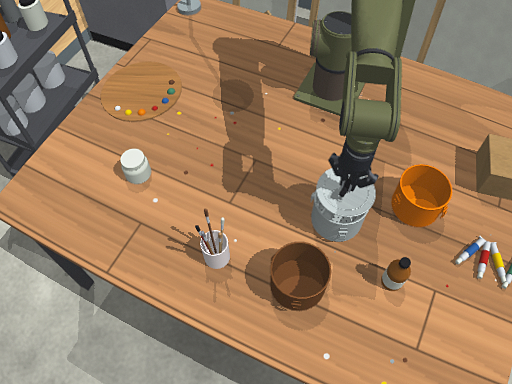

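>>> jog_arm(moves=[[0,-0.01,-0.004,0,0.008],[-0.003,-0.025,-0.003,0,0.008],[-0.003,-0.03,-0.002,0,0.008],[-0.004,-0.03,-0.002,0,0.008],[-0.004,-0.03,-0.002,0,0.008],[-0.004,-0.03,-0.002,0,0.008],[-0.004,-0.025,-0.002,0,0.008],[-0.004,-0.015,-0.001,0,0.008],[0,-0.01,0,0,0.008],[0,0,0,0,0.008]])

```text
time_s: 6.43
eef_pos: [477.6, -11.6, 191.5]
tool_rot: [-0.166, -3.123, 0.026]
ft_force: [1.8, -0.0, -3.1]
gripper_width: 13.0
```

Run:
```python
from h import *
rel([490,-20,30],-6)
im=optics.capture('side'); cv2.imwrite('pics/side10.png',im)
m=optics.camera_model('wrist'); im=optics.capture('wrist'); cv2.imwrite('pics/wrist10.png',im)
```

```text
t 6.43 p [477.6 -11.6 191.5] zaxis [-0.0146 -0.0156 -0.9998] yang 83.92 F [ 1.79 -0.02 -3.08] M [-0.051  0.005  0.004] w 13.0 q6 -1.59
tool dx,dy,dz mm: [-15.3  -4.3 161.4]
world turn 0.08 => spin -0.08
```

View pics/side10.png

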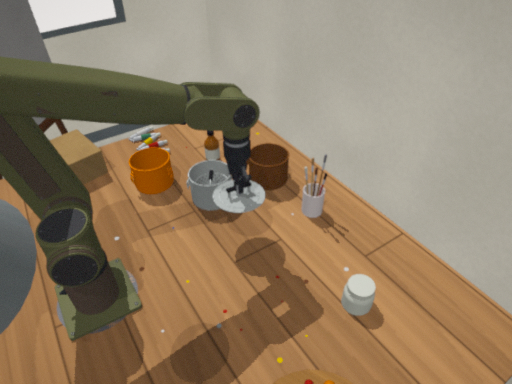

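View pics/wrist10.png

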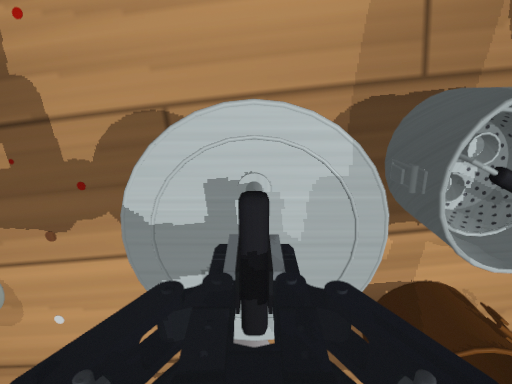

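>>> jog_arm(moves=[[-0.004,-0.002,0.015,0,0.008],[-0.004,-0.001,0.025,0,0.008],[-0.004,0,0.03,0,0.008],[0,0,0.03,0,0.008],[0,0,0.025,0,0.008],[0,0,0.015,0,0.008],[0,0,0.005,0,0.008],[0,0,0,0,0.008]])

```text
time_s: 7.2
eef_pos: [488.5, -9.6, 41.7]
tool_rot: [-0.15, -3.128, 0.02]
ft_force: [-0.0, 0.5, -2.0]
gripper_width: 13.1
```

Run:
```python
from h import *
rel([490,-20,30.5],-6)
im=optics.capture('side'); cv2.imwrite('pics/side11.png',cv2.resize(im[140:290,160:360],None,fx=3,fy=3))
```

```text
t 7.2 p [488.5  -9.6  41.7] zaxis [-0.011  -0.012  -0.9999] yang 84.5 F [-0.03  0.46 -2.04] M [-0.025 -0.02   0.007] w 13.1 q6 -1.59
tool dx,dy,dz mm: [ -2.6 -10.1  11.3]
world turn -0.5 => spin 0.5
```

View pics/side11.png

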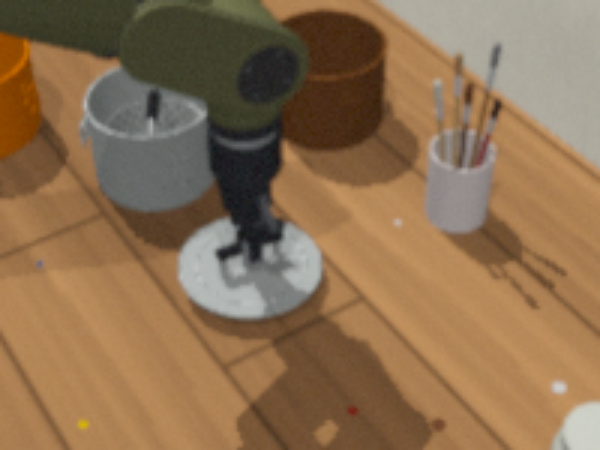

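>>> jog_arm(moves=[[0,0,0.004,0,0.008],[0,0,0.002,0,0.008],[0,0,0.0015,0,0.008],[0,0,0,0,0.008]])

```text
time_s: 7.58
eef_pos: [492.0, -9.0, 38.6]
tool_rot: [-0.148, -3.136, 0.02]
ft_force: [0.3, -0.1, -3.3]
gripper_width: 12.8
```

>>> jog_arm(moves=[[0.001,0,0.004,0,0.008],[0.001,0,0.003,0,0.008],[0,0,0,0,0.008]])

```text
time_s: 7.83
eef_pos: [491.8, -9.3, 33.3]
tool_rot: [0.149, 3.135, -0.021]
ft_force: [-0.2, -1.0, -3.4]
gripper_width: 12.6
```

>>> jog_arm(moves=[[0.001,0,0.002,0,0.008],[0,0,0.001,0,0.008],[0,0,0,0,0.008]])

```text
time_s: 8.08
eef_pos: [491.1, -9.5, 31.3]
tool_rot: [0.15, 3.135, -0.021]
ft_force: [-0.9, 0.3, -0.5]
gripper_width: 13.0
```

Run:
```python
from h import *
rel([490,-20,30.5],-6)
im=optics.capture('side'); cv2.imwrite('pics/side12.png',cv2.resize(im[200:250,215:275],None,fx=10,fy=10))
```

```text
t 8.08 p [491.1  -9.5  31.3] zaxis [ 0.0027 -0.0135 -0.9999] yang 84.53 F [-0.89  0.34 -0.46] M [ 0.141 -0.038  0.059] w 13.0 q6 -1.59
tool dx,dy,dz mm: [  0.1 -10.6   0.9]
world turn -0.53 => spin 0.53
```

View pics/side12.png

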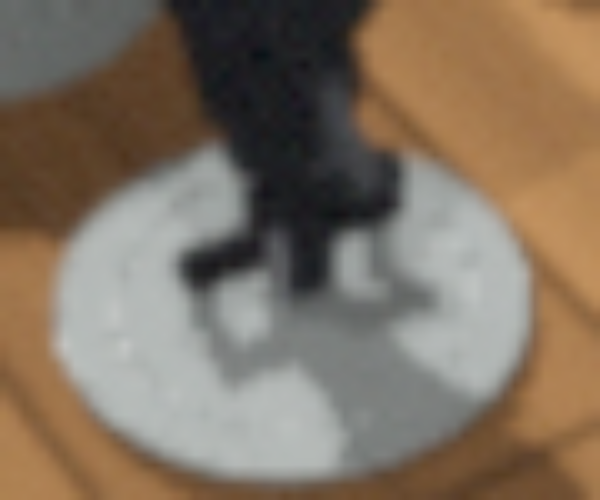

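>>> jog_arm(moves=[[0,0,0.001,0,0.008],[0,0,0,0,0.008]])

```text
time_s: 8.3
eef_pos: [491.3, -9.5, 31.3]
tool_rot: [0.149, 3.135, -0.021]
ft_force: [-1.3, 0.2, 0.4]
gripper_width: 13.0
```

Contact confirmed: Fz went from −3.4 to +0.4 and z stopped falling. Releasing now.

>>> jog_arm(moves=[[0,0,0,0,0.016],[0,0,0,0,0.022],[0,0,0,0,0.03],[0,0,0,0,0.036],[0,0,-0.01,0,0.036],[0,0,-0.025,0,0.036],[0,0,-0.035,0,0.036],[0,0,-0.035,0,0.045],[0,0,-0.035,0,0.045],[0,0,-0.035,0,0.045]])

```text
time_s: 9.13
eef_pos: [485.0, -6.5, 205.2]
tool_rot: [-0.149, -3.123, 0.019]
ft_force: [0.4, -0.3, 0.6]
gripper_width: 45.2
```

Run:
```python
from h import *
rel([486,206,210],-6)
im=optics.capture('side'); cv2.imwrite('pics/side13.png',cv2.resize(im[140:290,160:360],None,fx=4,fy=4))
m=optics.camera_model('wrist'); im=optics.capture('wrist'); cv2.imwrite('pics/wrist13.png',im)
```

```text
t 9.13 p [485.   -6.5 205.2] zaxis [-0.0159 -0.0114 -0.9998] yang 84.56 F [ 0.44 -0.29  0.6 ] M [-0.022 -0.047  0.023] w 45.2 q6 -1.59
tool dx,dy,dz mm: [ 19.3 211.5  -7.2]
world turn -0.56 => spin 0.56
```

View pics/side13.png

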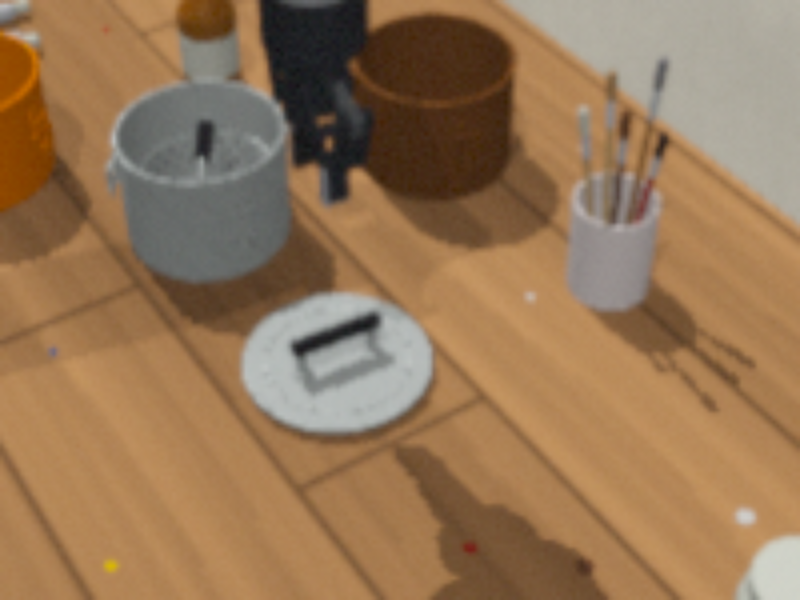

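View pics/wrist13.png

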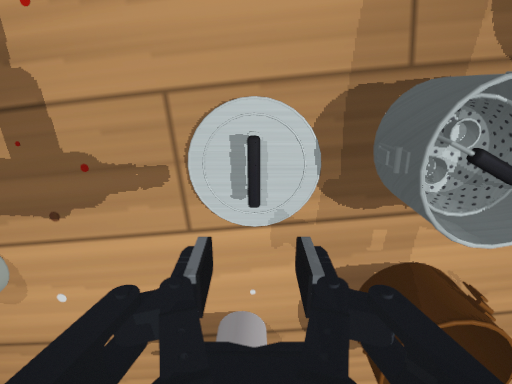

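The lid lies flat at about (335,362) in this side crop. The basket and its black sleeve are visible in the pot.

Run:
```python
from h import *
im=optics.capture('scene'); cv2.imwrite('pics/scene13.png',im); cv2.imwrite('pics/scene13c.png',cv2.resize(im[165:245,300:385],None,fx=6,fy=6,interpolation=cv2.INTER_CUBIC))
m=optics.camera_model('scene')
x0,y0,x1,y1=315,180,370,222
mask=np.zeros(im.shape[:2],np.uint8); mask[y0:y1,x0:x1]=(im[y0:y1,x0:x1].max(2)<55)*255
N,l,st,ce=cv2.connectedComponentsWithStats(mask)
for i in range(1,N):
    if st[i,4]<15: continue
    ys,xs=np.where(l==i); r=cv2.minAreaRect(np.c_[xs,ys].astype(np.float32)); b=cv2.boxPoints(r); print(r,st[i])
    e=[r[0],(b[0]+b[1])/2,(b[2]+b[3])/2,(b[1]+b[2])/2,(b[3]+b[0])/2]
    P=onz(m,e,106); print(P.round(1)) 
    for i,j in((1,2),(3,4)):
        d=P[j]-P[i]; print(np.linalg.norm(d),np.degrees(np.arctan2(d[1],d[0])))
```

```text
((339.61767578125, 201.47059631347656), (17.13750648498535, 4.880934715270996), 49.398704528808594) [334 195  13  15  82]
[[490.1 200.7 106. ]
 [477.4 179.3 106. ]
 [502.6 221.8 106. ]
 [483.1 203.6 106. ]
 [497.1 197.9 106. ]]
49.4769898563675 59.33850038146159
15.058625479560122 -21.940946477704212
```

View pics/scene13c.png

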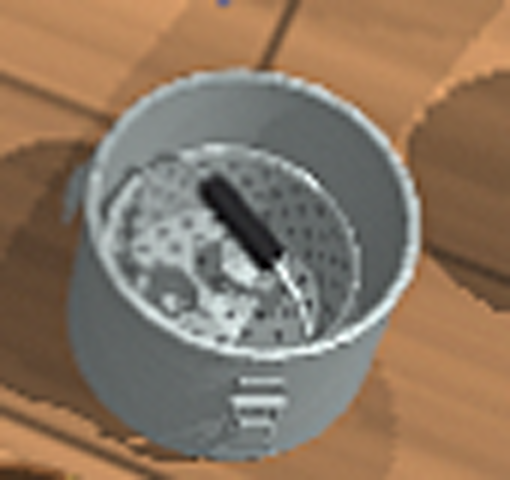

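>>> jog_arm(moves=[[0.002,0.015,0,0,0.05],[0.002,0.03,-0.003,0,0.06],[0.002,0.035,-0.003,0,0.07],[0.002,0.035,-0.003,0,0.07],[0.002,0.035,-0.003,0,0.07],[0.002,0.03,-0.003,0,0.07],[0.002,0.015,-0.002,0,0.07],[0,0,0,0,0.07]])

```text
time_s: 9.95
eef_pos: [488.1, 195.0, 215.3]
tool_rot: [-0.158, -3.119, 0.026]
ft_force: [0.8, -0.6, -0.6]
gripper_width: 70.0
```

Run:
```python
from h import *
rel([486,206,210],-6)
m=optics.camera_model('wrist'); im=optics.capture('wrist'); cv2.imwrite('pics/wrist14.png',im)
```

```text
t 9.95 p [488.1 195.  215.3] zaxis [-0.0189 -0.0155 -0.9997] yang 84.22 F [ 0.75 -0.63 -0.55] M [ 0.021  0.004 -0.025] w 70.0 q6 -1.18
tool dx,dy,dz mm: [ 3.1 10.9  5.2]
world turn -0.22 => spin 0.22
```

View pics/wrist14.png

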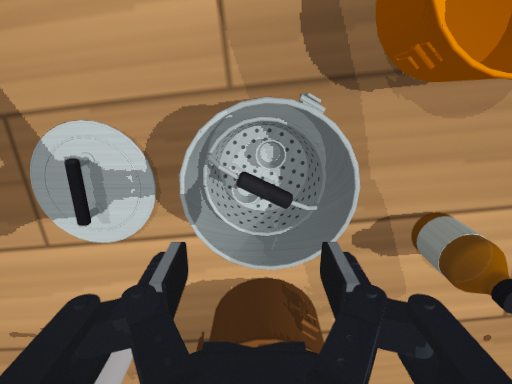

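```bash
cat > sl.py <<'E'
from h import *
def sleeve(m,im,box,z):
    x0,y0,x1,y1=box
    mask=np.zeros(im.shape[:2],np.uint8); mask[y0:y1,x0:x1]=(im[y0:y1,x0:x1].max(2)<50)*255
    N,l,st,ce=cv2.connectedComponentsWithStats(mask); i=1+st[1:,4].argmax()
    ys,xs=np.where(l==i); r=cv2.minAreaRect(np.c_[xs,ys].astype(np.float32)); b=cv2.boxPoints(r)
    e=[r[0],(b[0]+b[1])/2,(b[2]+b[3])/2,(b[1]+b[2])/2,(b[3]+b[0])/2]
    P=onz(m,e,z); print('sleeve',np.round(r[0],1),P[0].round(1))
    for i,j in((1,2),(3,4)):
        d=P[j]-P[i]; print(np.linalg.norm(d).round(1),np.degrees(np.arctan2(d[1],d[0])).round(1))
E
python3 - <<'E'
from sl import *
m=optics.camera_model('wrist'); im=cv2.imread('pics/wrist14.png')
sleeve(m,im,(225,160,310,220),107)
hsv=cv2.cvtColor(im,cv2.COLOR_BGR2HSV)
g=((hsv[...,1]<60)&(hsv[...,2]>70)).astype(np.uint8)*255; g[:97]=0; g[272:]=0; g[:,:170]=0; g[:,368:]=0
g=cv2.morphologyEx(g,cv2.MORPH_OPEN,np.ones((5,5)))
c=max(cv2.findContours(g,cv2.RETR_EXTERNAL,cv2.CHAIN_APPROX_NONE)[0],key=cv2.contourArea)
q=onz(m,cv2.convexHull(c).reshape(-1,2),115)[:,:2].astype(np.float32); print(cv2.fitEllipse(q))
rel([486,206,210])
E
```

```text
sleeve [264.5 189.6] [487.4 201.6 107. ]
50.7 58.5
14.9 -29.1
((493.5713195800781, 210.7069549560547), (151.2248077392578, 177.3910369873047), 121.55399322509766)
t 10.0 p [487.9 193.8 214.8] zaxis [-0.0197 -0.0163 -0.9997] yang 84.19 F [-0.67 -0.32  0.28] M [0.003 0.002 0.034] w 69.9 q6 -1.19
tool dx,dy,dz mm: [ 3.1 12.   4.6]
```

>>> jog_arm(moves=[[0,0,0,-7,0.05],[0,0,0,-7,0.05],[0,0,0,-7,0.05],[0,0,0,-7,0.05],[0,0,0,-7,0.05],[0,0,0,-7,0.05],[0,0,0,-7,0.05],[0,0,0,-7,0.05],[0,0,0,-7,0.05],[0,0,0,0,0.05]])

```text
time_s: 10.83
eef_pos: [482.5, 181.0, 202.9]
tool_rot: [1.518, -2.697, 0.006]
ft_force: [-0.7, 0.6, -0.2]
gripper_width: 50.2
```

Run:
```python
from sl import *
m=optics.camera_model('wrist'); im=optics.capture('wrist'); cv2.imwrite('pics/wrist15.png',im)
rel([488.5,201.3,92],59)
print(proj(m,[488.5,201.3,104]))
```

```text
t 10.88 p [482.4 180.9 202.7] zaxis [-0.0394 -0.0267 -0.9989] yang 148.48 F [-0.15  0.35 -0.05] M [ 0.039 -0.018  0.041] w 49.6 q6 -2.33
tool dx,dy,dz mm: [-25.4   3.3 109.8]
world turn 0.52 => spin -0.52
[[258.25318307 219.82054973]]
```

View pics/wrist15.png

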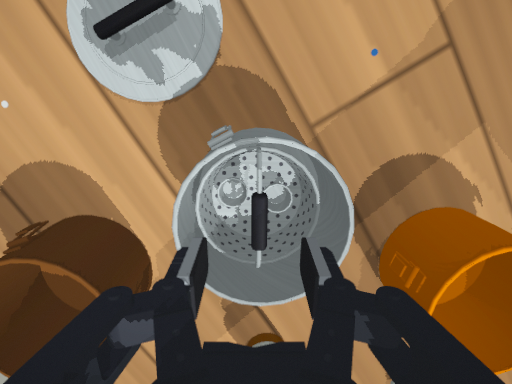

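>>> jog_arm(moves=[[-0.008,0.001,0.002,-0.5,0.05],[-0.008,0.001,0.002,0,0.05],[-0.008,0.001,0.002,0,0.05],[-0.003,0,0.002,0,0.05]])

```text
time_s: 11.22
eef_pos: [494.3, 205.2, 192.1]
tool_rot: [1.509, -2.7, 0.006]
ft_force: [-0.3, 0.2, 0.4]
gripper_width: 49.9
```

Run:
```python
from sl import *
rel([488.5,201.3,92],59)
```

```text
t 11.22 p [494.3 205.2 192.1] zaxis [-0.0401 -0.0269 -0.9988] yang 148.37 F [-0.27  0.16  0.44] M [0.036 0.003 0.021] w 49.9 q6 -2.29
tool dx,dy,dz mm: [  1.9   0.9 100.3]
world turn 0.63 => spin -0.63
```

>>> jog_arm(moves=[[0,0,0.008,0,0.045],[0,0,0.008,0,0.04],[0,0,0.008,0,0.04],[0,0,0.008,0,0.04],[0,0,0.008,0,0.04],[0,0,0.008,0,0.04]])

```text
time_s: 11.72
eef_pos: [492.5, 205.4, 139.3]
tool_rot: [1.51, -2.7, 0.007]
ft_force: [0.3, -0.1, -0.2]
gripper_width: 40.1
```

Run:
```python
from sl import *
rel([488.5,201.3,92],59)
```

```text
t 11.72 p [492.5 205.4 139.3] zaxis [-0.0402 -0.0274 -0.9988] yang 148.41 F [ 0.34 -0.14 -0.19] M [-0.038 -0.057 -0.046] w 40.1 q6 -2.28
tool dx,dy,dz mm: [ 3.5  0.3 47.5]
world turn 0.59 => spin -0.59
```

>>> jog_arm(moves=[[0,0,0,7,0.04],[0,0,0,7,0.04],[0,0,0,7,0.04]])

```text
time_s: 11.97
eef_pos: [489.8, 204.1, 133.7]
tool_rot: [0.974, -2.93, 0.02]
ft_force: [0.2, -0.2, -0.8]
gripper_width: 40.1
```

Run:
```python
from sl import *
rel([488.5,201.3,92],59)
```

```text
t 11.97 p [489.8 204.1 133.7] zaxis [-0.0471 -0.0296 -0.9985] yang 126.78 F [ 0.23 -0.23 -0.82] M [ 0.036  0.01  -0.022] w 40.1 q6 -1.91
tool dx,dy,dz mm: [ 0.4 -1.7 41.7]
world turn 22.22 => spin -22.22
```

>>> jog_arm(moves=[[0,0,0,0,0.04],[0,0,0,0,0.04],[0,0,0,0,0.04],[0,0,0,0,0.04]])

```text
time_s: 12.3
eef_pos: [488.9, 203.4, 131.4]
tool_rot: [0.98, -2.925, 0.02]
ft_force: [-0.4, -0.5, 0.2]
gripper_width: 40.0
```

Run:
```python
from sl import *
rel([488.5,201.3,92],59)
```

```text
t 12.3 p [488.9 203.4 131.4] zaxis [-0.0493 -0.0303 -0.9983] yang 127.03 F [-0.42 -0.46  0.24] M [0.03  0.015 0.022] w 40.0 q6 -1.91
tool dx,dy,dz mm: [-0.7 -1.7 39.5]
world turn 21.97 => spin -21.97
```

>>> jog_arm(moves=[[0,0,-0.002,-7,0.04]])

```text
time_s: 12.38
eef_pos: [488.7, 203.4, 133.0]
tool_rot: [1.161, -2.857, 0.015]
ft_force: [0.5, -0.8, 0.1]
gripper_width: 39.8
```

Run:
```python
from sl import *
rel([488.5,201.3,92],59)
for i in range(4):
    optics.capture('scene'); rel([488.5,201.3,92],59)
```

```text
t 12.38 p [488.7 203.4 133. ] zaxis [-0.05   -0.0305 -0.9983] yang 134.21 F [ 0.53 -0.78  0.06] M [0.012 0.017 0.01 ] w 39.8 q6 -2.04
tool dx,dy,dz mm: [-0.8 -1.9 41. ]
world turn 14.79 => spin -14.79
t 12.43 p [489.1 203.5 133.6] zaxis [-0.0491 -0.0303 -0.9983] yang 134.62 F [0.46 0.28 1.13] M [ 0.033 -0.073 -0.066] w 39.9 q6 -2.04
tool dx,dy,dz mm: [-0.4 -1.7 41.7]
world turn 14.38 => spin -14.38
t 12.48 p [489.2 203.5 133.7] zaxis [-0.0487 -0.0301 -0.9984] yang 134.08 F [-1.19 -1.13  0.42] M [-0.038 -0.047  0.063] w 40.3 q6 -2.03
tool dx,dy,dz mm: [-0.3 -1.6 41.8]
world turn 14.92 => spin -14.92
t 12.53 p [489.2 203.5 133.7] zaxis [-0.0487 -0.0302 -0.9984] yang 133.92 F [-0.7   1.04 -0.3 ] M [ 0.024 -0.038 -0.024] w 40.0 q6 -2.03
tool dx,dy,dz mm: [-0.3 -1.7 41.7]
world turn 15.08 => spin -15.08
t 12.58 p [489.1 203.5 133.6] zaxis [-0.0489 -0.0302 -0.9983] yang 133.9 F [ 0.66  0.73 -0.26] M [ 0.052 -0.02  -0.032] w 39.6 q6 -2.03
tool dx,dy,dz mm: [-0.4 -1.7 41.6]
world turn 15.1 => spin -15.1
```

>>> jog_arm(moves=[[0,0,-0.04,-7,0.04]])

```text
time_s: 12.67
eef_pos: [485.7, 203.0, 165.3]
tool_rot: [1.319, -2.77, 0.006]
ft_force: [0.3, 0.4, -0.7]
gripper_width: 40.0
```

```bash
cat > st.py <<'E'
from sl import *
for i in range(5):
    s,p,Rm=tool(); print(round(s['time_s'],2),p.round(1),Rm[:2,2].round(4),'yang',np.degrees(np.arctan2(Rm[1,1],Rm[0,1])).round(1))
    if i<4: optics.capture('scene')
E
python3 st.py
```

```text
12.67 [485.7 203.  165.3] [-0.0646 -0.035 ] yang 140.9
12.72 [492.6 205.3 178.9] [-0.045 -0.029] yang 141.3
12.77 [494.3 205.8 179.2] [-0.0394 -0.0272] yang 140.9
12.82 [493.4 205.5 177.2] [-0.0418 -0.028 ] yang 140.8
12.87 [492.2 205.1 175.3] [-0.0451 -0.029 ] yang 140.8
```

>>> jog_arm(moves=[[0,0,0.04,-7,0.04]])

```text
time_s: 12.95
eef_pos: [496.1, 205.8, 143.1]
tool_rot: [1.5, -2.718, 0.011]
ft_force: [1.5, 1.6, 1.8]
gripper_width: 40.3
```

```bash
python3 st.py
```

```text
12.95 [496.1 205.8 143.1] [-0.0293 -0.0241] yang 147.8
13.0 [488.4 203.2 129.9] [-0.049  -0.0303] yang 148.2
13.05 [486.3 202.7 129.5] [-0.0557 -0.0323] yang 147.7
13.1 [487.4 203.  131.5] [-0.0534 -0.0316] yang 147.5
13.15 [488.8 203.5 133.5] [-0.0498 -0.0305] yang 147.6
```

>>> jog_arm(moves=[[0,0,-0.04,-1,0.04]])

```text
time_s: 13.23
eef_pos: [485.7, 203.0, 165.9]
tool_rot: [1.497, -2.677, -0.002]
ft_force: [-1.0, -0.3, -1.2]
gripper_width: 40.0
```

```bash
cat > wait.py <<'E'
from sl import *
for i in range(8): optics.capture('scene')
rel([488.5,201.3,92],59)
E
python3 wait.py
```

```text
t 13.63 p [490.4 204.5 172.8] zaxis [-0.0509 -0.0308 -0.9982] yang 148.51 F [-0.07 -0.06 -0.45] M [ 0.027 -0.045  0.013] w 40.0 q6 -2.29
tool dx,dy,dz mm: [-0.5 -2.3 80.9]
world turn 0.49 => spin -0.49
```

>>> jog_arm(moves=[[0,0,0.04,0,0.04],[0,0,0,0,0.04]])

```text
time_s: 13.8
eef_pos: [487.7, 203.1, 131.5]
tool_rot: [1.506, -2.689, 0.003]
ft_force: [-2.0, 0.1, -2.8]
gripper_width: 39.7
```

```bash
python3 wait.py
```

```text
t 14.2 p [495.  205.5 142.2] zaxis [-0.0331 -0.0253 -0.9991] yang 148.5 F [-0.54 -0.19  0.06] M [-0.042 -0.016  0.015] w 40.2 q6 -2.29
tool dx,dy,dz mm: [ 5.   2.6 50.5]
world turn 0.5 => spin -0.5
```

>>> jog_arm(moves=[[0.003,0,-0.04,0,0.04]])

```text
time_s: 14.28
eef_pos: [490.0, 202.6, 174.7]
tool_rot: [1.508, -2.692, 0.004]
ft_force: [-1.6, 0.0, -1.0]
gripper_width: 39.9
```

```bash
python3 wait.py
```

```text
t 14.68 p [494.2 203.8 181.1] zaxis [-0.0348 -0.0258 -0.9991] yang 148.5 F [ 0.47 -0.36  0.07] M [ 0.043 -0.017  0.026] w 39.9 q6 -2.29
tool dx,dy,dz mm: [ 1.5  2.1 89.3]
world turn 0.5 => spin -0.5
```

>>> jog_arm(moves=[[0,0,0.04,0,0.04],[0,0,0,0,0.04]])

```text
time_s: 14.85
eef_pos: [492.0, 202.5, 139.2]
tool_rot: [1.514, -2.702, 0.008]
ft_force: [-2.2, -0.9, -3.3]
gripper_width: 39.7
```

```bash
python3 wait.py
```

```text
t 15.25 p [499.3 204.8 150.3] zaxis [-0.017  -0.0204 -0.9996] yang 148.52 F [-0.25 -0.12 -0.86] M [-0.01  -0.03  -0.005] w 39.4 q6 -2.29
tool dx,dy,dz mm: [ 7.1  7.1 58.6]
world turn 0.48 => spin -0.48
```

>>> jog_arm(moves=[[0.005,0.002,-0.04,0,0.04]])

```text
time_s: 15.33
eef_pos: [491.4, 201.2, 182.7]
tool_rot: [1.516, -2.706, 0.01]
ft_force: [0.3, 0.1, -1.2]
gripper_width: 39.7
```

```bash
python3 wait.py
```

```text
t 15.73 p [495.1 202.3 189.1] zaxis [-0.0187 -0.0209 -0.9996] yang 148.52 F [ 0.23 -0.25 -0.45] M [-0.056 -0.012 -0.024] w 40.0 q6 -2.29
tool dx,dy,dz mm: [ 1.6  4.6 97.2]
world turn 0.48 => spin -0.48
```

>>> jog_arm(moves=[[0,0,0.035,0,0.04],[0,0,0,0,0.04]])

```text
time_s: 15.9
eef_pos: [494.1, 201.5, 152.7]
tool_rot: [1.522, -2.717, 0.014]
ft_force: [-2.2, -0.8, -2.2]
gripper_width: 40.2
```

```bash
python3 wait.py
```

```text
t 16.3 p [499.7 203.2 162. ] zaxis [-0.004  -0.0164 -0.9999] yang 148.53 F [-0.83 -0.56  0.62] M [ 0.029  0.032 -0.007] w 40.1 q6 -2.29
tool dx,dy,dz mm: [ 6.4  8.9 70. ]
world turn 0.47 => spin -0.47
```

Run:
```python
from sl import *
m=optics.camera_model('wrist'); im=optics.capture('wrist'); cv2.imwrite('pics/wrist16.png',im)
sleeve(m,im,(225,160,310,275),107)
```

```text
sleeve [268.2 204. ] [487.7 201.4 107. ]
13.6 147.5
52.1 58.4
```

View pics/wrist16.png

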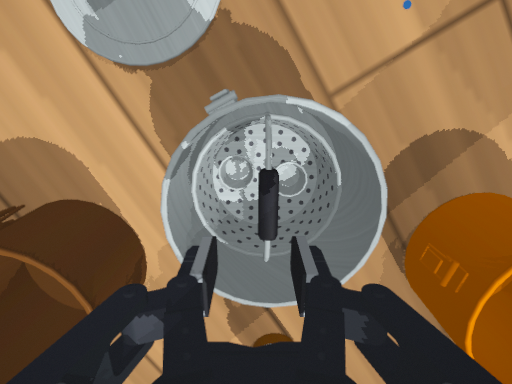

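>>> jog_arm(moves=[[0.007,0.009,0.01,-0.5,0.04]])

```text
time_s: 16.43
eef_pos: [490.9, 202.4, 154.7]
tool_rot: [1.544, -2.729, 0.021]
ft_force: [0.8, 0.4, 0.1]
gripper_width: 39.7
```

```bash
sed -i 's/488.5,201.3,92/487.8,201.4,92/' wait.py; python3 wait.py
```

```text
t 16.83 p [488.7 201.9 152.4] zaxis [-0.0034 -0.0163 -0.9999] yang 149.02 F [-0.21  0.11 -0.11] M [ 0.011  0.055 -0.013] w 40.1 q6 -2.3
tool dx,dy,dz mm: [-0.   0.9 60.4]
world turn -0.02 => spin 0.02
```

>>> jog_arm(moves=[[0,0,0.02,0,0.04]])

```text
time_s: 16.92
eef_pos: [492.0, 202.5, 136.8]
tool_rot: [1.546, -2.732, 0.023]
ft_force: [0.7, -0.6, 1.4]
gripper_width: 40.2
```

```bash
python3 wait.py
```

```text
t 17.32 p [489.2 201.7 133.3] zaxis [-0.0021 -0.0158 -0.9999] yang 149.02 F [-0.55 -0.25  0.38] M [-0.027  0.004 -0.042] w 40.1 q6 -2.3
tool dx,dy,dz mm: [ 0.4  1.3 41.3]
world turn -0.02 => spin 0.02
```

>>> jog_arm(moves=[[0,0.001,0.02,0,0.04]])

```text
time_s: 17.4
eef_pos: [491.8, 203.0, 118.0]
tool_rot: [1.547, -2.734, 0.023]
ft_force: [0.6, -0.0, 0.8]
gripper_width: 40.1
```

```bash
python3 wait.py
```

```text
t 17.8 p [488.9 202.1 114.2] zaxis [-8.000e-04 -1.540e-02 -9.999e-01] yang 149.02 F [-0.22  0.62  0.31] M [-0.005  0.021  0.021] w 39.9 q6 -2.3
tool dx,dy,dz mm: [ 0.8  0.7 22.2]
world turn -0.02 => spin 0.02
```

>>> jog_arm(moves=[[0,0,0.02,0,0.04]])

```text
time_s: 17.88
eef_pos: [492.3, 202.9, 98.8]
tool_rot: [-1.547, 2.733, -0.024]
ft_force: [0.4, 1.1, 1.1]
gripper_width: 40.2
```

```bash
python3 wait.py; python3 -c "
from h import *
im=optics.capture('wrist'); cv2.imwrite('pics/wrist17.png',im)"
```

```text
t 18.28 p [489.4 201.9  95.1] zaxis [ 5.000e-04 -1.510e-02 -9.999e-01] yang 149.02 F [ 0.73  0.22 -0.05] M [ 0.011  0.017 -0.038] w 40.5 q6 -2.3
tool dx,dy,dz mm: [1.2 1.1 3.1]
world turn -0.02 => spin 0.02
```

View pics/wrist17.png

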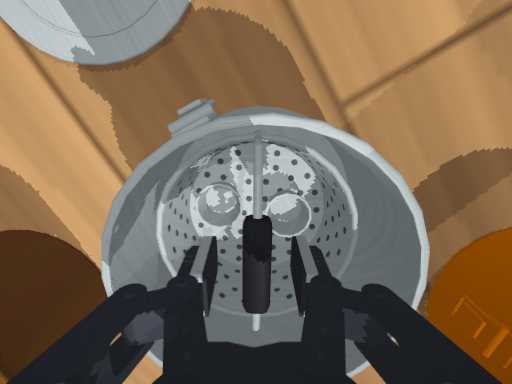

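>>> jog_arm(moves=[[0.001,0.001,0.003,0,0.035],[0,0,0,0,0.022]])

```text
time_s: 18.5
eef_pos: [488.3, 201.7, 92.7]
tool_rot: [1.545, -2.729, 0.021]
ft_force: [0.8, 0.3, -0.1]
gripper_width: 23.8
```

```bash
python3 wait.py; python3 -c "
from h import *
im=optics.capture('wrist'); cv2.imwrite('pics/wrist18.png',im)"
```

```text
t 18.9 p [488.7 201.8  93.1] zaxis [ 0.0025 -0.0145 -0.9999] yang 149.02 F [ 0.41  0.02 -0.4 ] M [-0.031 -0.002 -0.013] w 21.8 q6 -2.3
tool dx,dy,dz mm: [0.8 0.6 1.1]
world turn -0.02 => spin 0.02
```

View pics/wrist18.png

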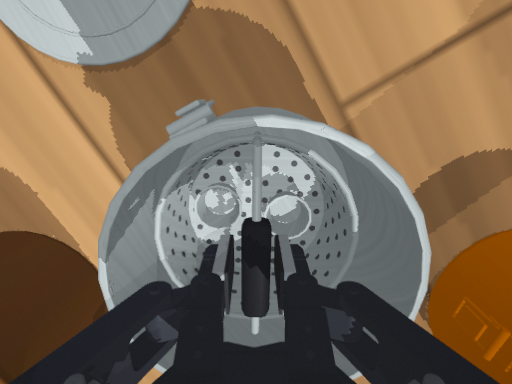

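Centred on the sleeve. Closing.

>>> jog_arm(moves=[[0,0,0,0,0.016],[0,0,0,0,0.008],[0,0,0,0,0.008],[0,0,0,0,0.008]])

```text
time_s: 19.28
eef_pos: [488.2, 201.8, 93.1]
tool_rot: [1.545, -2.728, 0.021]
ft_force: [-1.2, 0.1, 0.4]
gripper_width: 13.3
```

```bash
python3 wait.py
```

```text
t 19.68 p [488.3 201.8  93. ] zaxis [ 0.001  -0.0147 -0.9999] yang 149.03 F [-0.62  0.13  1.27] M [0.012 0.073 0.028] w 12.5 q6 -2.3
tool dx,dy,dz mm: [0.6 0.2 1. ]
world turn -0.03 => spin 0.03
```

>>> jog_arm(moves=[[0,0,-0.008,0,0.008]])

```text
time_s: 19.77
eef_pos: [486.7, 201.4, 99.1]
tool_rot: [1.542, -2.725, 0.019]
ft_force: [-0.5, -0.2, -4.1]
gripper_width: 13.2
```

```bash
python3 wait.py
```

```text
t 20.17 p [488.  201.8 100.7] zaxis [ 3.000e-04 -1.480e-02 -9.999e-01] yang 149.03 F [ 0.09  0.81 -2.76] M [ 0.028 -0.012  0.021] w 12.6 q6 -2.3
tool dx,dy,dz mm: [ 0.4 -0.   8.7]
world turn -0.03 => spin 0.03
```

>>> jog_arm(moves=[[0,0,-0.018,0,0.008]])

```text
time_s: 20.25
eef_pos: [485.0, 201.1, 114.7]
tool_rot: [1.54, -2.721, 0.018]
ft_force: [-1.5, -0.0, -3.7]
gripper_width: 12.9
```

```bash
python3 wait.py
```

```text
t 20.65 p [487.5 201.9 117.8] zaxis [-0.001  -0.0153 -0.9999] yang 149.03 F [ 0.05  0.06 -3.71] M [ 0.023  0.03  -0.013] w 12.9 q6 -2.3
tool dx,dy,dz mm: [-0.1 -0.4 25.8]
world turn -0.03 => spin 0.03
```

>>> jog_arm(moves=[[0,0,-0.018,0,0.008]])

```text
time_s: 20.73
eef_pos: [484.5, 201.2, 131.4]
tool_rot: [1.539, -2.719, 0.017]
ft_force: [-0.8, 0.3, -3.7]
gripper_width: 12.9
```

```bash
python3 wait.py;python3 -c "
from h import *
im=optics.capture('wrist'); cv2.imwrite('pics/wrist19.png',im)"
```

```text
t 21.13 p [487.  202.1 134.8] zaxis [-0.0024 -0.0157 -0.9999] yang 149.03 F [ 0.67 -0.85 -3.19] M [-0.014  0.028 -0.082] w 12.8 q6 -2.3
tool dx,dy,dz mm: [-0.5 -0.8 42.8]
world turn -0.03 => spin 0.03
```

View pics/wrist19.png

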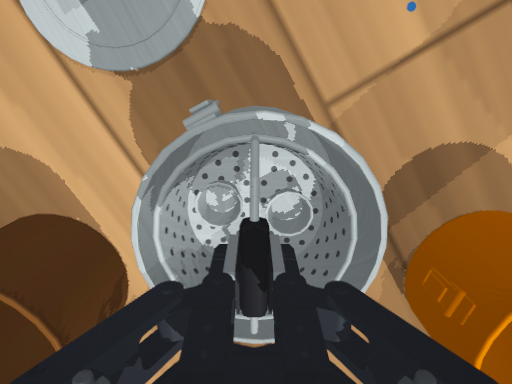

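>>> jog_arm(moves=[[0,0,-0.021,0,0.008]])

```text
time_s: 21.27
eef_pos: [483.9, 201.4, 151.0]
tool_rot: [1.538, -2.717, 0.016]
ft_force: [-0.7, -0.6, -5.1]
gripper_width: 12.5
```

```bash
python3 wait.py
```

```text
t 21.67 p [486.6 202.2 154.9] zaxis [-0.0037 -0.0161 -0.9999] yang 149.03 F [-0.06  0.46 -3.7 ] M [0.076 0.003 0.003] w 12.8 q6 -2.3
tool dx,dy,dz mm: [-0.9 -1.2 62.9]
world turn -0.03 => spin 0.03
```

>>> jog_arm(moves=[[0,0,-0.021,0,0.008]])

```text
time_s: 21.75
eef_pos: [483.5, 201.5, 170.7]
tool_rot: [1.537, -2.716, 0.016]
ft_force: [-1.3, -0.9, -4.0]
gripper_width: 13.2
```

```bash
python3 wait.py
```

```text
t 22.15 p [486.1 202.4 174.8] zaxis [-0.0052 -0.0166 -0.9998] yang 149.03 F [-1.4   0.04 -3.64] M [ 0.024 -0.059  0.033] w 13.0 q6 -2.3
tool dx,dy,dz mm: [-1.4 -1.6 82.8]
world turn -0.03 => spin 0.03
```

>>> jog_arm(moves=[[0,0,-0.021,0,0.008]])

```text
time_s: 22.23
eef_pos: [483.2, 201.7, 190.4]
tool_rot: [1.536, -2.714, 0.015]
ft_force: [-0.6, 0.2, -4.3]
gripper_width: 12.8
```

```bash
python3 wait.py
```

```text
t 22.63 p [485.7 202.6 194.7] zaxis [-0.0068 -0.017  -0.9998] yang 149.03 F [ 0.23 -0.74 -2.55] M [ 0.041 -0.031  0.029] w 12.9 q6 -2.3
tool dx,dy,dz mm: [ -1.9  -2.1 102.7]
world turn -0.03 => spin 0.03
```

>>> jog_arm(moves=[[0,0,-0.021,0,0.008]])

```text
time_s: 22.72
eef_pos: [482.9, 201.9, 210.3]
tool_rot: [1.536, -2.713, 0.015]
ft_force: [-0.5, -0.7, -4.3]
gripper_width: 12.9
```

```bash
python3 wait.py
```

```text
t 23.12 p [485.4 202.8 214.6] zaxis [-0.0083 -0.0175 -0.9998] yang 149.03 F [ 0.28 -0.66 -3.12] M [-0.026 -0.037  0.051] w 12.8 q6 -2.3
tool dx,dy,dz mm: [ -2.4  -2.5 122.5]
world turn -0.03 => spin 0.03
```

>>> jog_arm(moves=[[0,0,-0.021,0,0.008]])

```text
time_s: 23.2
eef_pos: [482.8, 202.2, 230.1]
tool_rot: [1.535, -2.712, 0.014]
ft_force: [-0.9, -0.1, -3.8]
gripper_width: 12.7
```

```bash
python3 wait.py
```

```text
t 23.6 p [485.1 203.  234.5] zaxis [-0.0097 -0.018  -0.9998] yang 149.03 F [-0.65  0.46 -3.68] M [0.04  0.013 0.005] w 12.8 q6 -2.3
tool dx,dy,dz mm: [ -2.9  -3.  142.4]
world turn -0.03 => spin 0.03
```

Run:
```python
from h import *
im=optics.capture('side'); cv2.imwrite('pics/side20.png',cv2.resize(im[90:240,150:310],None,fx=4,fy=4,interpolation=cv2.INTER_CUBIC))
im=optics.capture('scene'); cv2.imwrite('pics/scene20.png',cv2.resize(im[100:300,200:450],None,fx=3,fy=3,interpolation=cv2.INTER_CUBIC))
im=optics.capture('wrist'); cv2.imwrite('pics/wrist20.png',im)
for n in('scene','side'):
    m=optics.camera_model(n); o=[200,100] if n=='scene' else [150,90]; k=3 if n=='scene' else 4
    print(n,((proj(m,[[485.5,207,0],[485.5,207,115],[485.5,203,211]])-o)*k).round(0).tolist())
```

```text
scene [[410.0, 357.0], [429.0, 298.0], [442.0, 239.0]]
side [[248.0, 427.0], [237.0, 327.0], [229.0, 237.0]]
```

View pics/side20.png

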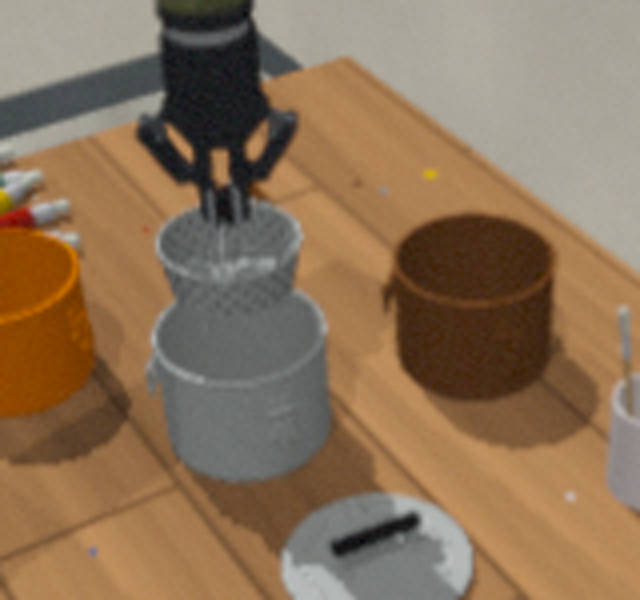

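View pics/scene20.png

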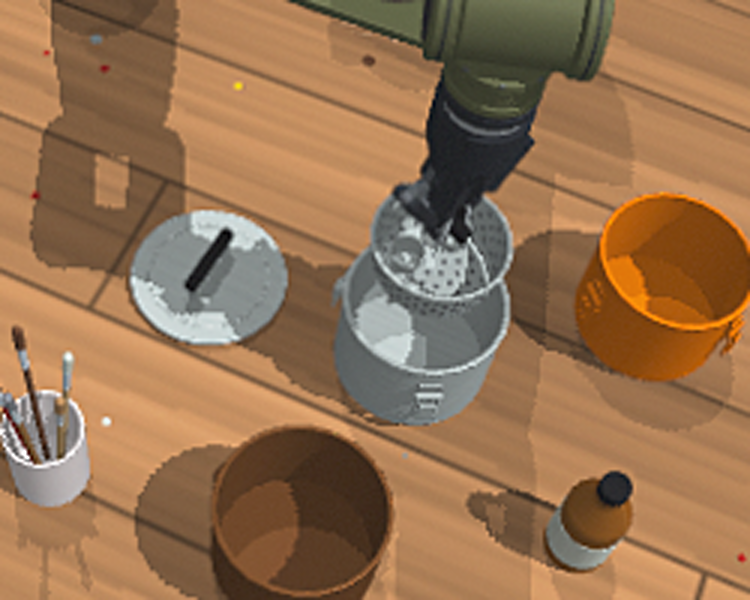

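View pics/wrist20.png

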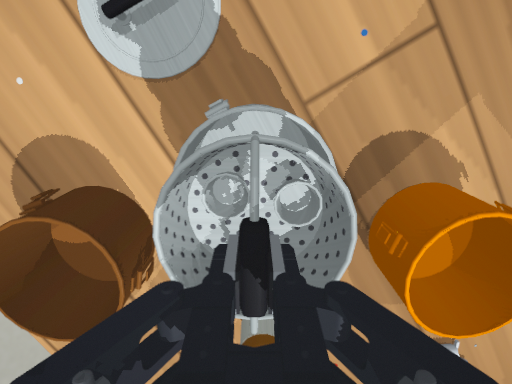

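```bash
sed -i 's/487.8,201.4,92/486,206.5,255/' wait.py; python3 wait.py
```

```text
t 24.15 p [485.6 203.1 235.6] zaxis [-0.0082 -0.0175 -0.9998] yang 149.03 F [ 0.09 -0.02 -3.35] M [-0.028  0.02  -0.008] w 13.0 q6 -2.3
tool dx,dy,dz mm: [ -2.7   1.3 -19.5]
world turn -0.03 => spin 0.03
```

>>> jog_arm(moves=[[-0.003,0.001,-0.02,0,0.008]])

```text
time_s: 24.23
eef_pos: [484.1, 205.5, 250.9]
tool_rot: [1.535, -2.713, 0.015]
ft_force: [0.4, -0.5, -4.0]
gripper_width: 13.1
```

```bash
python3 wait.py; python3 wait.py
python3 - <<'E'
from h import *
im=optics.capture('side'); cv2.imwrite('pics/side21.png',cv2.resize(im[90:240,150:310],None,fx=4,fy=4,interpolation=cv2.INTER_CUBIC))
im=optics.capture('scene'); cv2.imwrite('pics/scene21.png',im)
s,p,Rm=tool(); print(s['qvel'].round(4),s['time_s'])
m=optics.camera_model('side'); a=np.radians(np.arange(0,360,5))
for z in (231,):
    q=proj(m,np.c_[486+60*np.cos(a),206+60*np.sin(a),np.full(len(a),z)]); q=(q-[150,90])*4; print(z,q.min(0),q.max(0))
q=proj(m,np.c_[485.5+75*np.cos(a),207+75*np.sin(a),np.full(len(a),115)]); q=(q-[150,90])*4; print('potrim',q.min(0),q.max(0))
E
```

```text
t 24.63 p [486.  206.3 254.5] zaxis [-0.0097 -0.018  -0.9998] yang 149.02 F [-0.75  0.05 -3.1 ] M [ 0.016 -0.021 -0.027] w 12.8 q6 -2.29
tool dx,dy,dz mm: [-0.1  0.1 -0.5]
world turn -0.02 => spin 0.02
t 25.03 p [486.4 206.6 255.5] zaxis [-0.0083 -0.0175 -0.9998] yang 149.03 F [-0.71 -0.21 -3.84] M [0.038 0.011 0.044] w 13.0 q6 -2.29
tool dx,dy,dz mm: [0.3 0.3 0.5]
world turn -0.03 => spin 0.03
[-0.0007  0.0014 -0.0003  0.0004  0.0004 -0.0091] 25.1333
231 [152.59340493 176.68576302] [298.3934219  256.35392019]
potrim [150.75144357 277.21260403] [322.74517059 381.25542585]
```

View pics/side21.png

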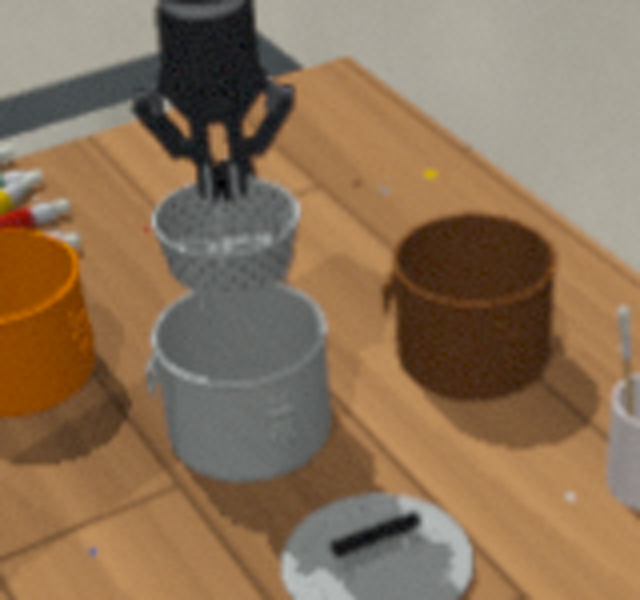

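View pics/scene21.png

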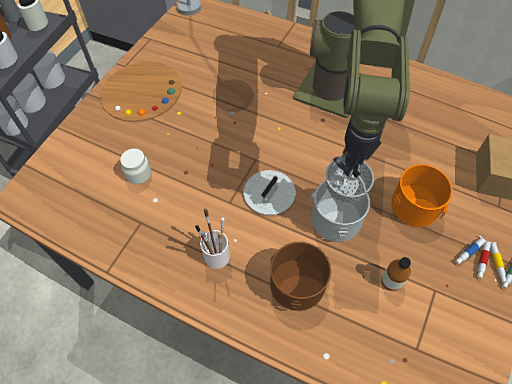

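```bash
python3 -c "
from bench import job_done
print(job_done())"
```

```text
the job is handed in; nothing more can be done
None
```

The job is done and handed in at about 25 s. The lid is off and the basket is being held still above the pot with both cups in it.

**Tipping the lid:** I tipped it by pushing and lifting the side of its bar with one pad. It went up about 27–30 mm at first, more than the 2 cm asked. I eased it back to about 2 cm, lowered it, then gripped the bar and lifted the lid off.

**Lid:** It lies flat and right way up on clear table near (490, −10). Fz went from −3.4 N to about 0 on contact, before I let go.

**Basket:** I took it by the sleeve and lifted it about 160 mm, so its feet are roughly 50 mm above the pot's rim. The tool is within about 1.2° of vertical. The rim in the side view matches a level rim to within about 6 px in the 4× enlarged crop. The basket is over the estimated pot centre and the arm is at rest.

**Pot and other things:**
- The pot's rim in the last side view is within about 3–5 mm of where I first estimated it. That is close to the calibration error, so a shift of a few millimetres from the tipping push can't be ruled out.
- The jar, bottle, tub and look-alike pots look unmoved.

**Checks that disagreed:** The tool drifted up to 3.5° off vertical while turning, and I corrected that before gripping the basket. At one step the basket's rim looked 5–10 mm lower in the images than expected. After the final lift it agreed.

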